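# Feed one kiln disc and push it onto the setting slab

### The arm

A 7-joint arm with a two-finger parallel gripper is mounted at the origin on the work surface. World frame = base frame: x ahead of the robot, y to its left, z up, the work surface at z = 0. Lengths are in m, angles in rad, forces in N, time in s.
With the tool pointing down it reaches from about 0.4 to 0.85 m from the base axis. Payload 4.5 kg.
Tool frame: the origin (TCP) lies at the very end of the fingers, on their centre line; the grasp point (between the pads) lies 19 mm behind it; z points along the fingers, y is the line along which they close (so a half turn about z gives the same grasp; the last joint's range is limited). The gripper opens to 88 mm and grips with 3 to 60 N. Pads are 18 mm wide; open, the fingers measure 123 mm over their backs; the gripper's body (75 mm by 187 mm) begins 45 mm behind the grasp point.
Start: joints at [1.182, 0.689, -0.195, 1.565, 0.157, 0.902, -0.215], TCP at [0.256, -0.57, 0.239] pointing down, gripper open.
Joint ranges: [-3.01, 3.01], [-0.46, 2.08], [-1.47, 1.51], [0.13, 2.56], [-1, 4.14], [0.04, 2.09], [-2.66, 2.66]. Speed limits (rad/s): [2.57, 2.57, 3.14, 3.14, 3.14, 3.14, 3.14].

### API

Orientations are given as a rotation vector (axis times angle).
In Python, from cell import sensors, viewer, workorder gives the robot as it stands.
- The arm moves only by the shell command python3 -m jog 'ROWS' [FORCE]. ROWS is JSON, a list of rows, each a list of 7 numbers: the finger opening in cm, from 0 to 8.81, then the shift along the tool's x, y, z in cm, then the turn, a rotation vector about the tool's x, y, z in rad. In form: [[claw, tx, ty, tz, wx, wy, wz], ...]. A call has 1 to 10 rows; each row shifts and turns the commanded pose from where the row before left it, along the tool's axes as they then stand; what a row does not reach is not made up. A row lasts 1/12 s, in which the tool goes at most 41.7 mm and 7.16 degrees, less where a joint would pass 70% of its speed; a pose out of reach is approached as far as the arm can. A call with a gripper value outside its range is refused whole. The fingers move at their own pace and stop on an object; FORCE is the grip in N (left out, the last holds). Time passes only in rows, so rows that do not move let the fingers close. It gives the time, the measured TCP pose, the force, the opening and the grip force at its end, in the units of the state.
- sensors.state(): the state, without advancing time (a new reading comes with each control period).
- viewer.snapshot(name): name is "scene" or "top" or "wrist"; returns the picture (420x560x3 uint8, red, green, blue); there is no depth.
- viewer.camera_params(name): a dict with "fx", "fy", "cx", "cy" (pixels), "extrinsics" (4x4, takes a point from camera to world coordinates); the wrist camera has in their place "mount" (4x4, takes a point from camera to tool coordinates, whose origin is the TCP and whose axes are the flange's). Camera axes: x right, y down, z forward; pixel columns grow to the right and rows downward; lengths in m; the calibration is good to about 2 mm. A picture is of the moment at which its call begins: read the wrist's pose just before it. camera_params takes no time and is no camera call.
- workorder.job_done(): hands the job in; it is judged then, once.
The state is a dict: "t": time; "joint_pos": joint angles; "joint_velocities": joint speeds; "tau": joint torques, N m; "eef_pos": TCP position; "ee_rot": TCP orientation; "wrist_force": force on the tool from outside, world axes, zero at the start; "torque": the same for the moment, N m; "opening": finger opening in m; "grasp_force": force on a finger pad.
Only numpy, scipy, OpenCV 4.12 (cv2) and the standard library are available. Lean on these libraries where they do the work, as an engineer would, in place of code of your own. Each camera call takes 0.05 s, during which the arm holds its last target. There are 200 camera calls.

### The job

Press the feeder's plunger all the way down once and let it spring back up, so that a single clay disc comes out of the mouth. Then, without picking it up, push that disc aside over the bench with the fingertips until it lies flat and wholly on the white slab between the two low wooden rails. Leave the other discs in the feeder, and leave the bowl, the jar and the spatula where they are.

Things in the scene. Friction and masses are not known exactly. Their poses are not given: they have to be found in the camera images.
- feeder: Fixed disc feeder. Origin on the bench under its steel magazine (open-topped shaft 52 x 51 mm, 54 mm high) holding four stacked discs. Discs leave along its +x by a 17 mm high mouth, 26 mm from the origin. Behind (-x) a wooden housing, 54 mm wide, 50 high, reaches to x = -109 mm. Plunger down: a blade shoves the bottom disc out; up: it draws back and the stack drops. Each full press feeds one disc.
- plunger (a joint): How far the plunger is pressed, vertically down, in m: 0 up, 0.030 fully down. A spring brings it up when let go. It takes about 3 N at the start and 5 to 7 N near the bottom, then meets a hard stop.
- knob_top (a point): Centre of the flat round top of the plunger's dark wooden knob (38 mm diameter); moves with the plunger. Up, it is 95 mm over the bench, fully down 65 mm; it lies 70 mm behind the feeder's origin (feeder -x).
- mouth (a point): Point on the bench, fixed to the feeder, 63 mm ahead of its origin (feeder +x): about where the centre of the fed disc comes to lie after a full, slow press.
- disc0: The bottom disc of the stack, the one that is fed: round fired-clay disc, 40 mm diameter, 12 mm thick, about 30 g; origin at the centre of its underside. It slides on the bench when pushed.
- disc1: Second disc from the bottom, round fired-clay disc, 40 mm diameter, 12 mm thick, about 30 g; origin at the centre of its underside. Stays in the feeder.
- disc2: Third disc from the bottom, round fired-clay disc, 40 mm diameter, 12 mm thick, about 30 g; origin at the centre of its underside. Stays in the feeder.
- disc3: Top disc of the stack, round fired-clay disc, 40 mm diameter, 12 mm thick, about 30 g; origin at the centre of its underside. Stays in the feeder.
- slab: White plaster slab, fixed, flush with the bench (no step), 80 mm along its x, 100 mm along its y; origin at its centre on the bench. Outside both long edges (x = +/-40 to +/-50 mm) runs a wooden rail 14 mm high; the ends (y = +/-50 mm) are open. It lies left or right of the mouth, one open end towards it, 120 to 150 mm from the mouth's point.
- bowl: Loose terracotta bowl, 84 mm across, 48 mm high, on the other side of the mouth from the slab; origin at the centre of its underside. Leave alone.
- jar: Loose small amber glass jar with lid, 48 mm across, 58 mm high, beside the housing; origin at the centre of its underside. Leave alone.
- spatula: Loose wooden-handled spatula 150 mm long lying flat along its x, on the other side of the housing; origin at its middle, underneath. Leave alone.
There are look-alikes about, which are no part of the job. Leave any orange or yellow look-alike of the feeder alone.

How it is judged:
On the way, in this order (a step that is already met when the one before it is completed fails the run):
1. the plunger is pressed all the way down (at least 27 of 30 mm) (value of joint plunger above 0.027 m), for 0.05 s.
2. the plunger is let up and the bottom disc lies on the bench in front of the mouth (value of joint plunger below 0.005 m and x of disc0 in the frame of feeder above 0.048 m and height (world z) of disc0 below 0.006 m), for 0.1 s.
At the end, for the whole second after the job is handed in: The fed disc lies flat, at rest and wholly on the slab between the rails (centre within 32 mm of the slab's centre along them, 24 mm across); the plunger is up (under 5 mm pressed); the other three discs are in the magazine (centres within 12 mm of its axis) (x of disc0 in the frame of slab between -0.024 and 0.024 m and y of disc0 in the frame of slab between -0.032 and 0.032 m and height (world z) of disc0 below 0.005 m and angle between disc0's own z axis and vertical below 0.1 rad and linear speed of disc0 below 0.02 m/s and value of joint plunger below 0.005 m and horizontal distance between each of disc1, disc2, disc3 and feeder below 0.012 m); the robot touches nothing.
It fails at once if the fed disc is lifted or stood on edge (its centre underside more than 18 mm over the bench) (height (world z) of disc0 above 0.018 m).
It fails at once if another disc leaves the magazine (horizontal distance between any of disc1, disc2, disc3 and feeder above 0.02 m or height (world z) of disc1 above 0.027 m or height (world z) of disc2 above 0.039 m or height (world z) of disc3 above 0.051 m).
It fails at once if the bowl, jar or spatula is moved by more than 20 mm (distance of any of bowl, jar, spatula from where it was at the start of the episode above 0.02 m).
It also fails if it takes over 48 s, if anything falls off the work surface, if the arm or the gripper's body presses on something with over 40 N, if the wrist force passes 120 N, or if a joint passes its speed limit or range.

## Working session

There is one attempt and no reset: what is moved stays moved. The work goes in short steps, Python scripts to look and compute and a shell command to move; the robot and the scene stay as the last step left them, time stands still between calls to the robot, and variables do not carry over. Pictures are saved under pics/ and viewed, at most 10 in all, crops included, and the job is handed in when it is done.

```bash
mkdir -p pics
python3 - <<'E'
from cell import sensors, viewer
import cv2,numpy as np
s=sensors.state();print(s['t'],s['eef_pos'],s['ee_rot'],s['opening'],s['wrist_force'])
for n in ['scene','top']:
    cv2.imwrite(f'pics/{n}0.png',viewer.snapshot(n)[:,:,::-1])
    print(viewer.camera_params(n))
print(viewer.camera_params('wrist'))
E
```

```text
0.0 [ 0.25611381 -0.56941841  0.23791854] [-3.06994672e+00 -6.58857882e-01  7.99008223e-04] 0.0880567184451706 [-0.26942104  0.04778016  0.67358388]
{'fx': 508.72145215333353, 'fy': 508.72145215333353, 'cx': 287.33021319360506, 'cy': 204.99685902201966, 'extrinsics': array([[-0.7336703 ,  0.57967889, -0.35454234,  0.9743227 ],
       [ 0.6794718 ,  0.62064962, -0.39129545,  0.45308863],
       [-0.00677914, -0.52798337, -0.84922765,  0.99017908],
       [ 0.        ,  0.        ,  0.        ,  1.        ]])}
{'fx': 445.9569376643909, 'fy': 445.9569376643909, 'cx': 281.74446201990366, 'cy': 211.3453182698004, 'extrinsics': array([[-0.02652717, -0.99523217,  0.0938575 ,  0.51558044],
       [-0.99945959,  0.02458172, -0.02182374,  0.07427326],
       [ 0.01941251, -0.0943857 , -0.99534642,  0.95334521],
       [ 0.        ,  0.        ,  0.        ,  1.        ]])}
{'fx': 295.20089322232735, 'fy': 295.20089322232735, 'cx': 278.47923775722745, 'cy': 210.5374295262714, 'mount': array([[-4.75475387e-05, -9.52339372e-01, -3.05040518e-01,
         8.04692330e-02],
       [ 9.99999894e-01,  9.46531303e-05, -4.51380811e-04,
         8.39627724e-05],
       [ 4.58740758e-04, -3.05040507e-01,  9.52339267e-01,
        -1.44706985e-01],
       [ 0.00000000e+00,  0.00000000e+00,  0.00000000e+00,
         1.00000000e+00]])}
```

View pics/top0.png

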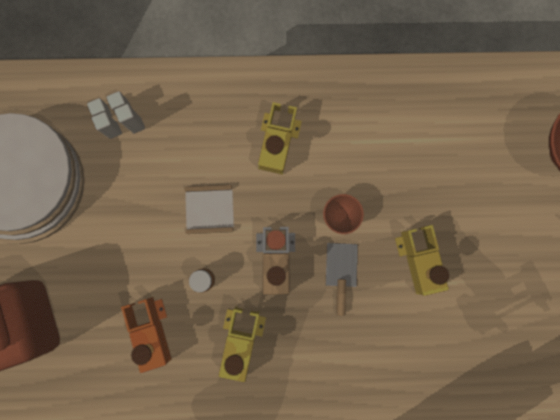

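View pics/scene0.png

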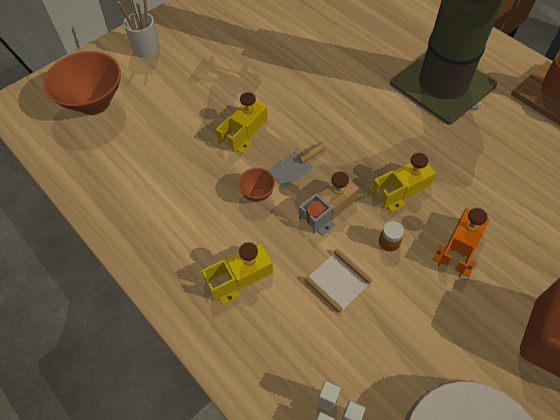

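The top view shows the real (grey) feeder, with its magazine at about (276,240), knob at (277,276) and slab at (210,209). The bowl is at (343,214), the jar at (200,281) and the spatula at (342,275). I'll enlarge that area.

Run:
```python
import cv2
a=cv2.imread('pics/top0.png')[185:320,175:375]
cv2.imwrite('pics/topc.png',cv2.convertScaleAbs(cv2.resize(a,None,fx=4,fy=4,interpolation=cv2.INTER_CUBIC),alpha=1.5))
```

```text
(no output)
```

View pics/topc.png

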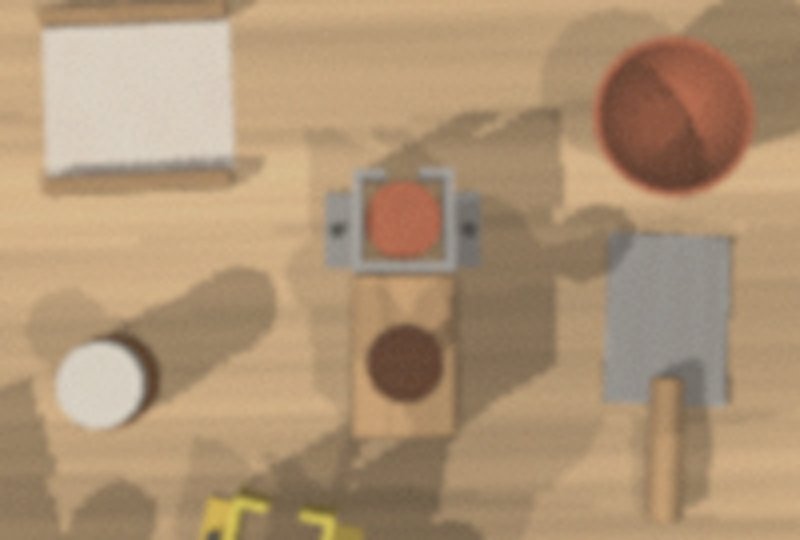

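The enlarged crop gives these positions. The knob is at (405,363) and the magazine rim centre at (404,221). The slab corners are (42,25), (232,18), (235,165) and (45,175). The bowl rim is centred at (675,115), the jar lid at (100,384), and the spatula blade spans x 605–730.

```bash
cat > h.py <<'E'
import numpy as np
from cell import sensors, viewer
from scipy.spatial.transform import Rotation as R
def ray(n,u,v,z):
    c=viewer.camera_params(n);E=c['extrinsics']
    d=E[:3,:3]@[(u-c['cx'])/c['fx'],(v-c['cy'])/c['fy'],1]
    return E[:3,3]+d*(z-E[2,3])/d[2]
E
python3 - <<'E'
from h import *
np.set_printoptions(precision=4,suppress=True)
P=lambda x,y,z:ray('top',175+(x+.5)/4-.5,185+(y+.5)/4-.5,z)
k=P(405,363,.095);m=P(404,221,.054);print('knob',k,'mag',m,P(404,219,.048),np.linalg.norm((k-m)[:2]))
d=(m-k)[:2];d/=np.linalg.norm(d);print('yaw',np.arctan2(d[1],d[0]),'mouth',m[:2]+.063*d)
h=[P(352,355,.05),P(352,435,.05),P(458,435,.05)];print('housing',h)
s=[P(*q,0) for q in [(42,25),(232,18),(235,165),(45,175)]];print('slab',s,np.mean(s,0))
for i in range(4):print(np.linalg.norm(s[i]-s[i-1]))
e=s[0]-s[1];print('slab y axis dir',np.arctan2(e[1],e[0]))
print('bowl',P(675,115,.048),'jar',P(100,384,.058),'spat',P(668,235,0),P(665,520,.0))
q=sensors.state();print(R.from_rotvec(q['ee_rot']).as_matrix(),q['eef_pos'])
E
```

```text
knob [0.4742 0.0699 0.095 ] mag [0.543  0.0684 0.054 ] [0.5442 0.0683 0.048 ] 0.06885935695347002
yaw -0.021741920291737375 mouth [0.606 0.067]
housing [array([0.4767, 0.0962, 0.05  ]), array([0.4371, 0.097 , 0.05  ]), array([0.4356, 0.0441, 0.05  ])]
slab [array([0.6548, 0.2597, 0.    ]), array([0.6561, 0.1579, 0.    ]), array([0.5769, 0.1575, 0.    ]), array([0.5741, 0.2586, 0.    ])] [0.6155 0.2084 0.    ]
0.08068146323994554
0.10187278609414376
0.07927783134873133
0.10112580808912983
slab y axis dir 1.5843316972536998
bowl [ 0.5937 -0.0714  0.048 ] jar [0.4662 0.2209 0.058 ] spat [ 0.5335 -0.0729  0.    ] [ 0.3839 -0.0654  0.    ]
[[ 0.9119  0.4104 -0.0008]
 [ 0.4104 -0.9119  0.0014]
 [-0.0001 -0.0016 -1.    ]] [ 0.2562 -0.5695  0.238 ]
```

```bash
python3 - <<'E'
from h import *
for u,v in [(445,110),(450,85),(143,50)]:print(ray('scene',u,v,0))
E
python3 -m jog '[[0,2.7,-2.9,0,0,0,0],[0,2.7,-2.9,0,0,0,0],[0,2.7,-2.9,0,0,0,0],[0,2.7,-2.9,0,0,0,0],[0,2.7,-2.9,0,0,0,0]]' 20
```

```text
[0.06643303 0.06292549 0.        ]
[-1.45233223e-02  1.65810611e-02 -1.11022302e-16]
[ 5.08388359e-01 -6.62197078e-01 -1.11022302e-16]
t: 0.52
eef_pos: [0.3201, -0.3804, 0.2385]
ee_rot: [-3.071, -0.658, 0.0]
wrist_force: [0.2, 0.1, 0.3]
opening: 0.0571
grasp_force: 0.0
```

```bash
python3 -m jog '[[0,2.7,-2.9,0,0,0,0],[0,2.7,-2.9,0,0,0,0],[0,2.7,-2.9,0,0,0,0],[0,2.7,-2.9,0,0,0,0],[0,2.7,-2.9,0,0,0,0],[0,2.7,-2.9,0,0,0,0],[0,2.7,-2.9,0,0,0,0],[0,2.7,-2.9,0,0,0,0],[0,2.7,-2.9,0,0,0,0],[0,2.7,-2.9,0,0,0,0]]' && python3 -m jog '[[0,2.7,-2.9,0,0,0,0],[0,2.7,-2.9,0,0,0,0],[0,0,0,0,0,0,-0.115],[0,0,0,0,0,0,-0.115],[0,0,0,0,0,0,-0.115],[0,0,0,0,0,0,-0.115],[0,0,0,0,0,0,-0.115],[0,0,0,0,0,0,-0.115],[0,0,0,0,0,0,-0.115]]' && python3 -m jog '[[0,0,0,2,0,0,-0.115],[0,0,0,3,0,0,-0.115],[0,0,0,3,0,0,-0.115],[0,0,0,0,0,0,0],[0,0,0,0,0,0,0]]'
```

```text
t: 1.35
eef_pos: [0.4474, -0.0052, 0.2386]
ee_rot: [3.072, 0.659, -0.001]
wrist_force: [1.3, -0.8, -0.5]
opening: 0.0003
grasp_force: 0.0
t: 2.1
eef_pos: [0.4725, 0.0679, 0.2385]
ee_rot: [-2.563, -1.817, 0.001]
wrist_force: [0.3, 0.1, 1.3]
opening: 0.0005
grasp_force: 0.0
t: 2.52
eef_pos: [0.4717, 0.0677, 0.1579]
ee_rot: [-2.221, -2.219, 0.005]
wrist_force: [-0.3, -0.2, 1.3]
opening: 0.0005
grasp_force: 0.0
```

```bash
python3 -m jog '[[0,0.2,0.2,2,0,0,0],[0,0,0,2,0,0,0],[0,0,0,2,0,0,0],[0,0,0,0,0,0,0],[0,0,0,0.3,0,0,0],[0,0,0,0.3,0,0,0],[0,0,0,0.2,0,0,0],[0,0,0,0,0,0,0]]'
```

```text
t: 3.18
eef_pos: [0.4759, 0.0703, 0.0918]
ee_rot: [2.219, 2.222, 0.004]
wrist_force: [1.0, -0.5, 4.6]
opening: 0.0007
grasp_force: 2.1
```

```bash
python3 -m jog '[[0,0,0,0.2,0,0,0],[0,0,0,0.2,0,0,0],[0,0,0,0.2,0,0,0],[0,0,0,0.2,0,0,0],[0,0,0,0.2,0,0,0],[0,0,0,0.2,0,0,0],[0,0,0,0.2,0,0,0],[0,0,0,0.2,0,0,0],[0,0,0,0.2,0,0,0],[0,0,0,0.2,0,0,0]]';python3 -m jog '[[0,0,0,0.2,0,0,0],[0,0,0,0.2,0,0,0],[0,0,0,0.2,0,0,0],[0,0,0,0,0,0,0],[0,0,0,0,0,0,0]]'
```

```text
t: 4.02
eef_pos: [0.4759, 0.0703, 0.0717]
ee_rot: [2.219, 2.222, 0.004]
wrist_force: [0.2, 0.2, 6.2]
opening: 0.0006
grasp_force: 3.3
t: 4.43
eef_pos: [0.4759, 0.0703, 0.0657]
ee_rot: [2.219, 2.222, 0.004]
wrist_force: [0.3, 0.2, 6.2]
opening: 0.0004
grasp_force: 2.6
```

```bash
python3 -m jog '[[0,0,0,0.1,0,0,0],[0,0,0,0,0,0,0],[0,0,0,0,0,0,0]]'
```

```text
t: 4.68
eef_pos: [0.476, 0.0703, 0.0654]
ee_rot: [2.218, 2.222, 0.005]
wrist_force: [-0.4, 0.8, 13.1]
opening: 0.0006
grasp_force: 6.6
```

Hard stop reached: the force jumped to 13 N at z = 0.065. I'll let the plunger up slowly, rise clear and look.

```bash
python3 -m jog '[[0,0,0,-0.4,0,0,0],[0,0,0,-0.4,0,0,0],[0,0,0,-0.4,0,0,0],[0,0,0,-0.4,0,0,0],[0,0,0,-0.4,0,0,0],[0,0,0,-0.4,0,0,0],[0,0,0,-0.4,0,0,0],[0,0,0,-0.5,0,0,0],[0,0,0,-3,0,0,0],[0,0,0,-3,0,0,0]]'
python3 -m jog '[[2.2,-4,0,-3,0,0,0],[2.2,-4,0,-3,0,0,0],[2.2,-3,3,0,0,0,0],[2.2,0,3,0,0,0,0],[2.2,0,0,0,0,0,0],[2.2,0,0,0,0,0,0]]'
python3 - <<'E'
from h import *
import cv2
a=viewer.snapshot('top')[:,:,::-1];cv2.imwrite('pics/t1.png',a)
cv2.imwrite('pics/t1c.png',cv2.convertScaleAbs(cv2.resize(a[185:320,175:375],None,fx=4,fy=4,interpolation=cv2.INTER_CUBIC),alpha=1.5))
print(sensors.state()['eef_pos'])
E
```

```text
t: 5.52
eef_pos: [0.4723, 0.0692, 0.1564]
ee_rot: [-2.216, -2.222, 0.009]
wrist_force: [1.3, 0.1, -0.3]
opening: 0.0004
grasp_force: 0.0
t: 6.02
eef_pos: [0.5343, -0.0265, 0.2063]
ee_rot: [-2.22, -2.221, 0.001]
wrist_force: [-0.1, 0.2, -0.3]
opening: 0.0222
grasp_force: 0.0
[ 0.53293149 -0.02589023  0.20608159]
```

View pics/t1c.png

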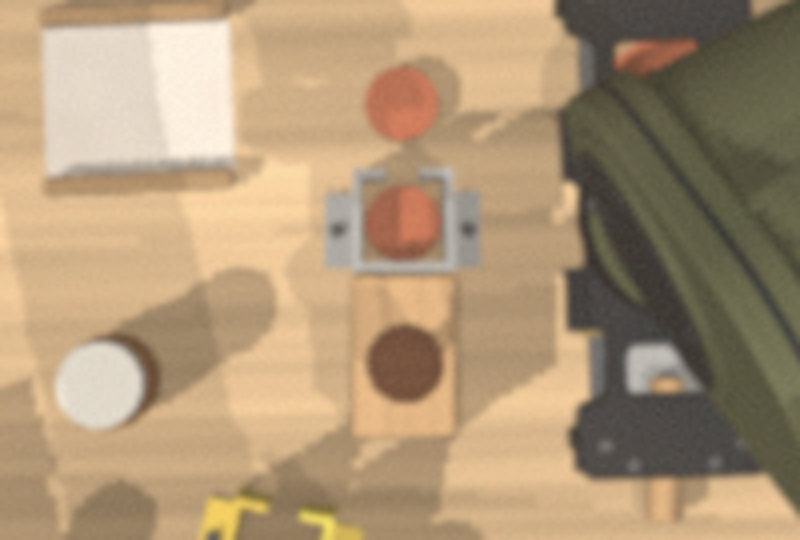

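The disc is out at (403,103) and the knob is back up at (405,363).

Run:
```python
from h import *
print(ray('top',175+403.5/4-.5,185+103.5/4-.5,.012), sensors.state()['eef_pos'])
```

```text
[0.60674552 0.06708397 0.012     ] [ 0.53293149 -0.02589023  0.20608159]
```

```bash
python3 -m jog '[[2.2,1.8,3.7,0,0,0,0],[2.2,1.8,3.7,0,0,0,0],[2.2,0,0,4,0,0,0],[2.2,0,0,4,0,0,0],[2.2,0,0,4,0,0,0],[2.2,0,0,3,0,0,0],[2.2,0,0,0,0,0,0],[2.2,0,0,0,0,0,0]]'
```

```text
t: 6.73
eef_pos: [0.6057, 0.0109, 0.0556]
ee_rot: [-2.214, -2.223, 0.007]
wrist_force: [0.4, 0.4, 0.8]
opening: 0.022
grasp_force: 0.0
```

```bash
python3 -m jog '[[2.2,0,0.15,2,0,0,0],[2.2,0,0,2,0,0,0],[2.2,0,0,1,0,0,0],[2.2,0,0,0,0,0,0],[2.2,0,0,0,0,0,0]]'
```

```text
t: 7.15
eef_pos: [0.6104, 0.0104, 0.0082]
ee_rot: [2.218, 2.223, 0.002]
wrist_force: [0.5, 0.7, 0.8]
opening: 0.0222
grasp_force: 0.0
```

```bash
python3 -m jog '[[2.2,0.5,-0.3,0.3,0,0,0],[2.2,1,0,0,0,0,0],[2.2,0.5,0,0,0,0,0],[2.2,0.5,0,0,0,0,0],[2.2,0.5,0,0,0,0,0],[2.2,0.5,0.03,0,0,0,0],[2.2,0.5,0.03,0,0,0,0],[2.2,0.5,0.03,0,0,0,0],[2.2,0.5,0.03,0,0,0,0],[2.2,0.5,0.03,0,0,0,0]]'
python3 -m jog '[[2.2,0.6,0.05,0,0,0,0],[2.2,0.6,0.05,0,0,0,0],[2.2,0.6,0.05,0,0,0,0],[2.2,0.6,0.05,0,0,0,0],[2.2,0.6,0.05,0,0,0,0],[2.2,0.6,0.05,0,0,0,0],[2.2,0.6,0.05,0,0,0,0],[2.2,0.6,0.05,0,0,0,0],[2.2,0,0,0,0,0,0]]'
python3 - <<'E'
from h import *
import cv2
for n in ['top','scene']:
    a=viewer.snapshot(n)[:,:,::-1];cv2.imwrite(f'pics/p_{n}.png',a)
b=cv2.imread('pics/p_scene.png')[160:320,230:430]
cv2.imwrite('pics/p2.png',cv2.convertScaleAbs(cv2.resize(b,None,fx=3.5,fy=3.5,interpolation=cv2.INTER_CUBIC),alpha=1.5))
E
```

```text
t: 7.98
eef_pos: [0.6083, 0.0655, 0.0037]
ee_rot: [2.219, 2.224, -0.0]
wrist_force: [-0.2, -0.3, -0.6]
opening: 0.0217
grasp_force: 0.2
t: 8.73
eef_pos: [0.6122, 0.1155, 0.0038]
ee_rot: [-2.216, -2.225, -0.003]
wrist_force: [0.5, 0.6, 0.2]
opening: 0.0218
grasp_force: 0.0
```

View pics/p2.png

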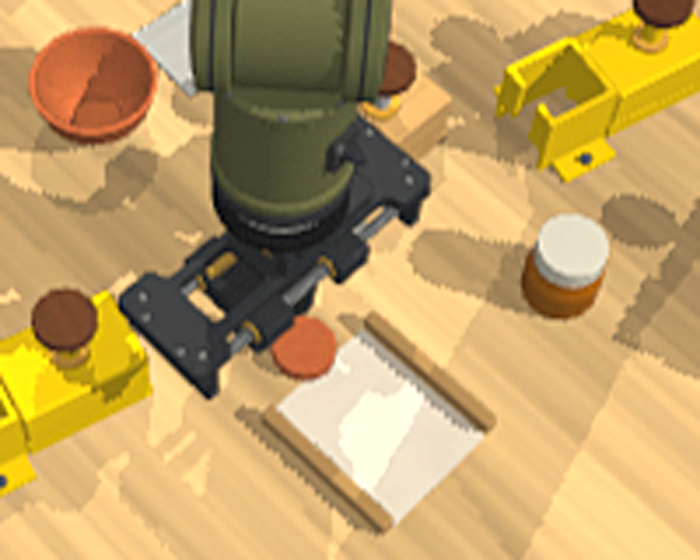

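The disc (at 303,348) is held against the fingers at the slab's open end, centred between the rails. I'll push on about 6 cm.

```bash
python3 -m jog '[[2.2,0.5,0.03,0,0,0,0],[2.2,0.5,0.03,0,0,0,0],[2.2,0.5,0.03,0,0,0,0],[2.2,0.5,0.03,0,0,0,0],[2.2,0.5,0.03,0,0,0,0],[2.2,0.5,0.03,0,0,0,0],[2.2,0.5,0.03,0,0,0,0],[2.2,0.5,0.03,0,0,0,0],[2.2,0.5,0.03,0,0,0,0],[2.2,0.5,0.03,0,0,0,0]]'
python3 -m jog '[[2.2,0.4,0,0,0,0,0],[2.2,0.4,0,0,0,0,0],[2.2,0.3,0,0,0,0,0],[2.2,0.1,0,0,0,0,0],[2.2,0,0,0,0,0,0],[2.2,-1,0,0,0,0,0],[2.2,-1,0,0,0,0,0],[2.2,0,0,0,0,0,0]]'
python3 -m jog '[[2.2,0,0,-4,0,0,0],[2.2,0,0,-4,0,0,0],[2.2,0,0,-4,0,0,0],[2.2,0,0,-4,0,0,0],[2.2,-4,0,0,0,0,0],[2.2,-4,0,0,0,0,0],[2.2,-4,0,0,0,0,0],[2.2,-4,0,0,0,0,0],[2.2,-4,0,0,0,0,0],[2.2,0,0,0,0,0,0]]'
python3 - <<'E'
from h import *
import cv2
a=viewer.snapshot('top')[:,:,::-1]
cv2.imwrite('pics/f.png',cv2.convertScaleAbs(cv2.resize(a[185:320,175:375],None,fx=4,fy=4,interpolation=cv2.INTER_CUBIC),alpha=1.5))
E
```

```text
t: 9.67
eef_pos: [0.6151, 0.1636, 0.0037]
ee_rot: [2.219, 2.224, 0.0]
wrist_force: [0.4, -0.2, -0.2]
opening: 0.022
grasp_force: 0.1
t: 10.33
eef_pos: [0.6153, 0.1499, 0.0034]
ee_rot: [2.222, 2.217, -0.006]
wrist_force: [0.3, -1.3, -0.2]
opening: 0.0221
grasp_force: 0.0
t: 11.17
eef_pos: [0.6143, -0.0594, 0.1629]
ee_rot: [2.232, 2.202, -0.014]
wrist_force: [-0.0, -1.9, 0.1]
opening: 0.0225
grasp_force: 0.0
```

View pics/f.png

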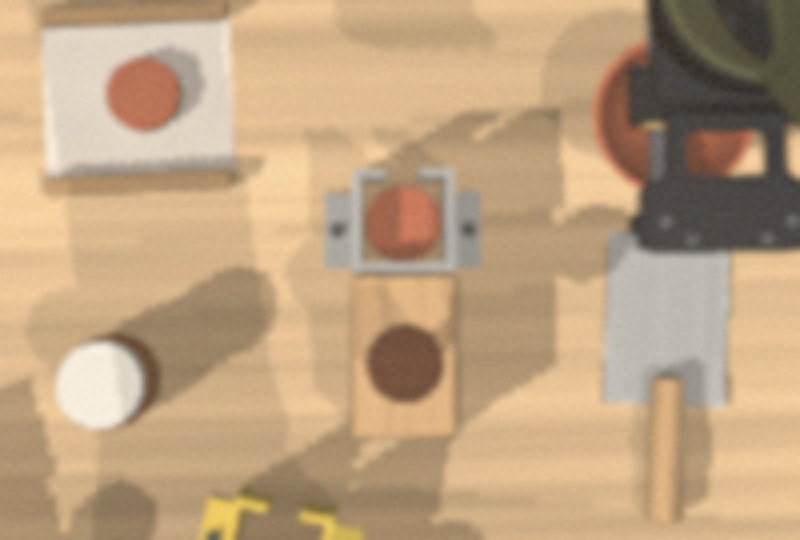

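The disc at (145,94) lies within a few mm of the slab's centre. The plunger is up, the other objects are where they were, and the arm is clear.

```bash
python3 -c "
from cell import workorder
print(workorder.job_done())"
```

```text
the job is handed in; nothing more can be done
None
```

I pressed the plunger once to its hard stop, one disc came out, and I pushed it to within a few millimetres of the slab's centre; the job is handed in at about 11 s on the robot's clock, with no verdict returned.

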